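# Plug in the angle gauge and rock it to its set mark

## Robot

A 6-joint arm with a two-finger parallel gripper is mounted at the origin on a cart in front of the work surface, level with it; the furniture and walls round the work are solid. World frame = base frame: x ahead of the robot, y to its left, z up, the work surface at z = 0. Lengths are in m, angles in rad, forces in N, time in s.
With the tool pointing down it reaches from about 0.325 to 0.9 m from the base axis. Payload 6.1 kg.
Tool frame: the origin (TCP) lies between the finger pads, 19 mm behind the fingertips; this is the grasp point; z points along the fingers, y is the line along which they close (so a half turn about z gives the same grasp; the last joint's range is limited). The gripper opens to 87 mm and grips with 3 to 60 N. Pads are 19 mm wide; open, the fingers measure 117 mm over their backs; the gripper's body (75 mm by 190 mm) begins 51 mm behind the grasp point.
Start: joints at [-0.126, 0.22, 1.526, -0, 1.395, -0.126], TCP at [0.625, -0, 0.241] pointing down, gripper open.
Joint ranges: [-2.98, 2.98], [-0.91, 2.08], [0.09, 2.57], [-1.24, 4.39], [0.2, 2.65], [-2.68, 2.68]. Speed limits (rad/s): [2.57, 2.57, 3.01, 3.14, 3.14, 3.14].

## Interface

Orientations are given as [roll, pitch, yaw] about the fixed x, y, z axes, in that order (R = Rz(yaw) Ry(pitch) Rx(roll)).
In Python, from plant import sensors, imaging, ticket gives the robot as it stands.
- The arm moves only by the tool jog_arm, never from a script. Its argument "commands" is a list of rows, each a list of 6 numbers: the shift along the world's x, y, z in m, then the turn, a rotation vector about the world's x, y, z in rad. A call has 1 to 10 rows; each row is the pose to reach, as a shift and turn from the pose commanded when the call began; what a row does not reach only later rows make up. A row lasts 1/8 s, in which the tool goes at most 62.5 mm and 10.7 degrees, less where a joint would pass 70% of its speed; a pose out of reach is approached as far as the arm can. A call with a gripper value outside its range is refused whole. "hand" is the finger opening in m, from 0 to 0.087, set as the call begins (left out, the last holds). The fingers move at their own pace and stop on an object; "newtons" is the grip in N (left out, the last holds). Time passes only in rows, so rows that repeat a pose let the fingers close. It gives the time, the measured TCP pose, the force, the opening and the grip force at its end, in the units of the state.
- sensors.get_state(): the state, without advancing time (a new reading comes with each control period).
- imaging.camera(name): name is "scene" or "side" or "wrist"; returns the picture (384x512x3 uint8, blue, green, red); there is no depth.
- imaging.camera_params(name): a dict with "fx", "fy", "cx", "cy" (pixels), "k1" (the pictures are not rectified: a ray, as slopes to the right and down, at radius r is drawn at 1 + k1 r^2 times it, then the intrinsics apply), "extrinsics" (4x4, takes a point from camera to world coordinates). Camera axes: x right, y up, looking along -z (the intrinsics and any distortion apply to the point x, -y, -z); pixel columns grow to the right and rows downward; lengths in m; the calibration is good to about 2 mm. A picture is of the moment at which its call begins: read the wrist's pose just before it. camera_params takes no time and is no camera call; for the wrist camera it gives the pose at the moment of the call.
- ticket.hand_in(): hands the job in; it is judged then, once.
The state is a dict: "time_s": time; "q": joint angles; "dq": joint speeds; "tau": joint torques, N m; "eef_pos": TCP position; "eef_rot": TCP orientation; "force": force on the tool from outside, world axes, zero at the start; "torque": the same for the moment, N m; "finger_gap": finger opening in m; "grip_force": force on a finger pad.
Only numpy, scipy, OpenCV 4.12 (cv2) and the standard library are available. Lean on these libraries where they do the work, as an engineer would, in place of code of your own. Each camera call takes 0.05 s, during which the arm holds its last target. There are 200 camera calls.

## Task

Take the angle gauge out of its wooden stand by its black grip and plug its foot fully home, collar flush, into the socket of the tilting block. Then rock the plugged-in gauge on the block until its hanging pointer settles in the gap of the small fork set on its dial, and finish while still holding the gauge steady there against the return spring. Do not touch the pointer, and leave the other things on the desk where they are.

Things in the scene. Friction and masses are not known exactly. Their poses are not given: they have to be found in the camera images.
- gauge: Loose angle gauge, 0.2 to 0.4 kg, 168 mm tall, starting upright in the stand. Origin: middle of the foot's underside; z up, y along the dial's width, dial face and pointer on the -x side. Plug foot 16 (x) by 24 mm (y), 25 mm long; collar 36x54 mm, z 25 to 31 mm; dial plate 84 mm wide, z 31 to 121 mm; black grip 20 (x) by 24 mm (y), z 126 to 168 mm, on the z axis.
- grip (a point): Point on the gauge's axis inside the black grip, 150 mm above the foot's underside and 18 mm below the grip's top; a good place for the TCP, closing along the gauge's y (24 mm) or x (20 mm).
- plug_end (a point): Middle of the underside of the gauge's plug foot (same point as the gauge's origin), axes as the gauge.
- pointer (a joint): Angle of the dark pendulum pointer to the gauge, about the gauge's x; 0 along the gauge's -z, positive with its tip on the gauge's +y side. Its pivot is 117 mm above the foot's underside. It hangs freely and comes to rest plumb in 1 to 2 s: with the gauge rolled by t about its own +x (right-hand rule) it rests at -t. Leaning the gauge's top towards its +y brings it to the fork.
- needle: The pointer's needle, a dark steel strip 3 to 4.4 mm wide with a round bob, 75 mm long; origin at its pivot.
- pointer_tip (a point): Tip of the pointer, 75 mm from its pivot.
- fork (a joint): Angle at which the small brass fork is set on the dial, same pivot and sign as the pointer; differs from start to start (about 0.16 to 0.30 rad, always on the gauge's +y side), is clamped and cannot be moved. The pointer is on the mark when its angle equals this one.
- fork_gap (a point): Middle of the fork's gap, at the same 75 mm from the pivot; the gap between the two prongs is 9.6 mm wide.
- tilt_base: Fixed grey clevis base of the tilting block, plate 120 (x) x 100 (y) x 10 mm, with two cheeks to 48 mm high at its -x and +x ends carrying the block's trunnion. Origin at the middle of its underside; z up; the rocking axis is its x. It may stand turned a little and left or right of the stand.
- rocker_hinge (a point): Point on the rocking axis, 40 mm above the desk, in the middle between the cheeks; the axis runs along its x.
- rocker (a joint): Tilt of the aluminium rocker block about tilt_base's +x axis (right-hand rule; positive leans its top towards -y), -0.45 to 0.45 rad. A return spring (2 N m/rad, less about 0.4 from the gauge's weight) brings it back upright, 0, whenever it is let go.
- socket_floor (a point): Where the foot's underside lies when fully home: on the rocker, in the middle of the socket, 25 mm below its mouth, 7 mm above the rocking axis; z out of the socket. Rocker top 50x66 mm, 72 mm above the desk. Socket 18 (x) by 26 mm (y), 27 mm deep: 1 mm of play on each side; the gauge's y goes along its y, either way round. Its x is the rocking axis.
- stand: Fixed wooden stand, 80 x 84 x 34 mm, origin at the middle of its underside; a 22 x 30 mm hole in its top holds the gauge's foot loosely, 30 mm deep.
- plaster_model: Bystander: plaster tooth model 55x58x24 mm, origin at middle of its underside.
- wax_tin: Bystander: round white tin, 65 mm across, 20 mm high, origin at middle of its underside.
- tape_roll: Bystander: roll of masking tape, 65 mm across, 18 mm high, origin at middle of its underside.
- silicone_block: Bystander: silicone block 26x38x20 mm, origin at middle of its underside.

How it is judged:
By the outcome, as a careful person would: the job done as asked, in the order asked, and still so for the second after the job is handed in, while the arm keeps its last pose, push and grip.
It also fails if it takes over 43 s, if anything falls off the work surface, if the arm or the gripper's body presses on something with over 40 N, if the wrist force passes 120 N, or if a joint passes its speed limit or range.

## Working session

There is one attempt and no reset: what is moved stays moved. The work goes in short steps, Python scripts to look and compute and a tool call to move; the robot and the scene stay as the last step left them, time stands still between calls to the robot, and variables do not carry over. Pictures are saved under pics/ and viewed, at most 10 in all, crops included, and the job is handed in when it is done.

Besides the shell and the picture viewer there is one more tool, called after "Call:" as name(argument=value, ...), one argument or row to a line, values as JSON. jog_arm: Moves the arm, as the interface text tells. Its arguments: {"type":"object","properties":{"commands":{"type":"array"},"hand":{"type":"number"},"newtons":{"type":"number"}},"required":["commands"]}

```bash
mkdir -p pics; cat > h.py <<'E'
import numpy as np, cv2
from plant import sensors, imaging, ticket
def ray(name,u,v,P=None):
    P=P or imaging.camera_params(name)
    d=np.array([(u-P["cx"])/P["fx"],(v-P["cy"])/P["fy"]]); s=d.copy()
    for _ in range(20): s=d/(1+P["k1"]*(s@s))
    E=np.array(P["extrinsics"]); r=E[:3,:3]@np.array([s[0],-s[1],-1]); return E[:3,3],r
def plane(name,u,v,z,P=None):
    o,r=ray(name,u,v,P); return o+r*(z-o[2])/r[2]
def proj(name,p,P=None):
    P=P or imaging.camera_params(name); E=np.array(P["extrinsics"])
    c=E[:3,:3].T@(np.array(p)-E[:3,3]); s=np.array([c[0],-c[1]])/-c[2]
    s=s*(1+P["k1"]*(s@s)); return s*[P["fx"],P["fy"]]+[P["cx"],P["cy"]]
def tri(rs):
    A=0;b=0
    for o,r in rs:
        r=r/np.linalg.norm(r);M=np.eye(3)-np.outer(r,r);A=A+M;b=b+M@o
    return np.linalg.solve(A,b)
E
python3 - <<'E'
from h import *
a=[imaging.camera(n) for n in("scene","side","wrist")]
for n,i in zip(("scene","side","wrist"),a):
    cv2.imwrite(f"pics/{n}0.png",i); P=imaging.camera_params(n); print(n,np.round(np.array(P["extrinsics"]),3).tolist(),P["fx"],P["k1"])
cv2.imwrite("pics/s0.png",cv2.resize(a[0],(784,588)))
cv2.imwrite("pics/d0.png",cv2.resize(a[1],(784,588)))
print(sensors.get_state())
E
```

```text
scene [[0.468, 0.462, -0.753, -0.069], [-0.883, 0.229, -0.409, -0.334], [-0.017, 0.857, 0.515, 0.555], [0.0, 0.0, 0.0, 1.0]] 412.2832359309041 0.0052526874918045465
side [[0.995, 0.035, -0.088, 0.49], [-0.095, 0.44, -0.893, -0.886], [0.007, 0.897, 0.442, 0.541], [0.0, 0.0, 0.0, 1.0]] 432.3380587324277 -0.0012419474730972677
wrist [[1.0, -0.0, 0.002, 0.625], [-0.0, 0.956, 0.294, 0.082], [-0.002, -0.294, 0.956, 0.384], [0.0, 0.0, 0.0, 1.0]] 289.1106107171347 -0.07001140243756153
{'time_s': 0.15, 'q': array([-1.26100697e-01,  2.21051338e-01,  1.52734175e+00, -4.06922902e-07,
        1.39466131e+00, -1.26124834e-01]), 'dq': array([ 0.00171567, -0.00144102, -0.003178  , -0.00075567, -0.00024687,
       -0.00015345]), 'tau': array([ 5.44750201e-04, -4.95191681e+01, -3.87881935e+01,  6.99610985e-02,
        5.31197037e-02, -7.11234907e-05]), 'eef_pos': array([6.24565595e-01, 5.06771228e-05, 2.40388046e-01]), 'eef_rot': array([-3.14014247e+00, -1.83476706e-04,  1.57082040e+00]), 'force': array([-0.49488114, -0.21792007, -1.31999235]), 'torque': array([-0.00738563, -0.03926122,  0.00437407]), 'grip_force': 0.0, 'finger_gap': 0.08683816077334462}
```

View pics/s0.png

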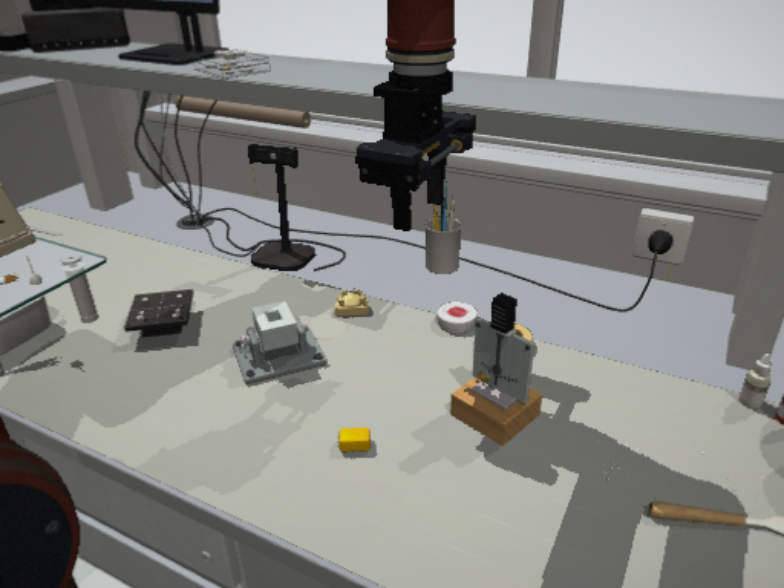

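View pics/d0.png

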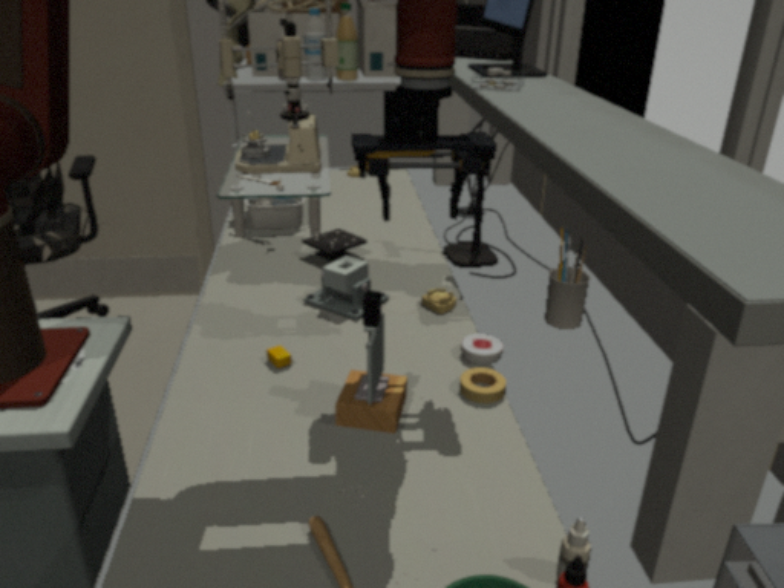

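Scene view: the gauge stands in its wooden stand at (503,360) with the grip at (503,312), and the tilt block is at (278,340) with its top near (274,315). Side view: the grip is at (373,308), the stand at (372,400), and the rocker top near (345,268). The dial faces the robot (-x), so the gauge's y runs roughly along world y.

```bash
python3 - <<'E'
from h import *
k=512/784
def t(a,b): return np.round(tri([ray("scene",a[0]*k,a[1]*k),ray("side",b[0]*k,b[1]*k)]),3)
print("grip",t((503,312),(373,308)))
print("rockertop plane", np.round(plane("scene",276*k,316*k,.072),3),np.round(plane("side",345*k,267*k,.072),3))
a=cv2.imread("pics/scene0.png"); b=cv2.imread("pics/side0.png"); w=cv2.imread("pics/wrist0.png")
c1=cv2.resize(a[180:260,140:240],(400,320),interpolation=cv2.INTER_CUBIC)
c2=cv2.resize(a[185:295,285:365],(400,550),interpolation=cv2.INTER_CUBIC)
c=np.zeros((600,800,3),np.uint8); c[:320,:400]=c1; c[:550,400:]=c2
c[330:600,:360]=cv2.resize(w,(360,270)); cv2.imwrite("pics/c0.png",c)
E
```

```text
grip [ 0.547 -0.15   0.155]
rockertop plane [0.52  0.173 0.072] [0.523 0.165 0.072]
```

View pics/c0.png

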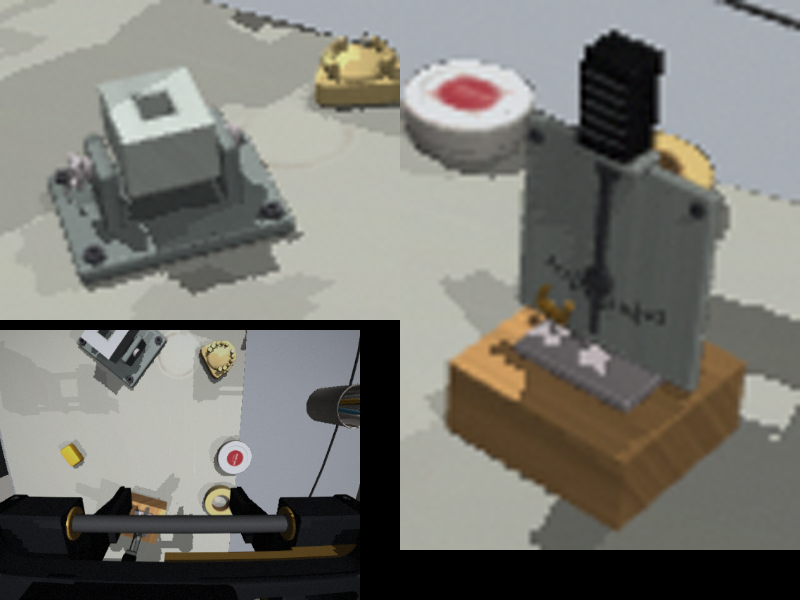

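Close-up: the fork (555,300 in the crop) is on the gauge's left side, which is world +y, and the dial faces the robot. The block's socket is at (155,100), with the base turned roughly -30°. I'll move to a pose where the wrist camera sees both, on the dial-face side.

Call:
jog_arm(
  commands=[
    [-0.01,0,0.01,0,0,0.18],
    [-0.02,0.0,0.02,0,0,0.36],
    [-0.03,0,0.03,0,0,0.54],
    [-0.04,0,0.04,0,0,0.72],
    [-0.05,0.01,0.05,0,0,0.9],
    [-0.06,0.01,0.06,0,0,1.08],
    [-0.07,0.01,0.06,0,0,1.26],
    [-0.085,0.01,0.06,0,0,1.44],
    [-0.085,0.01,0.06,0,0,1.57],
    [-0.085,0.01,0.06,0,0,1.57],
  ],
)

```text
time_s: 1.4
eef_pos: [0.5398, 0.01, 0.301]
eef_rot: [3.142, -0.0, 3.14]
force: [-0.8, -0.7, -0.5]
finger_gap: 0.0869
grip_force: 0.0
```

```bash
python3 - <<'E'
from h import *
import json
P=imaging.camera_params("wrist"); a=imaging.camera("wrist"); cv2.imwrite("pics/w1.png",a)
P={k:(np.array(v).tolist()) for k,v in P.items() if k in("fx","fy","cx","cy","k1","extrinsics")}
json.dump(P,open("w1.json","w")); s=sensors.get_state(); print(s["eef_pos"],s["eef_rot"])
cv2.imwrite("pics/w1b.png",cv2.resize(a,(800,600),interpolation=cv2.INTER_CUBIC))
E
```

```text
[0.53989038 0.0100042  0.30106847] [ 3.14156068e+00 -2.88246758e-04  3.13802607e+00]
```

View pics/w1b.png

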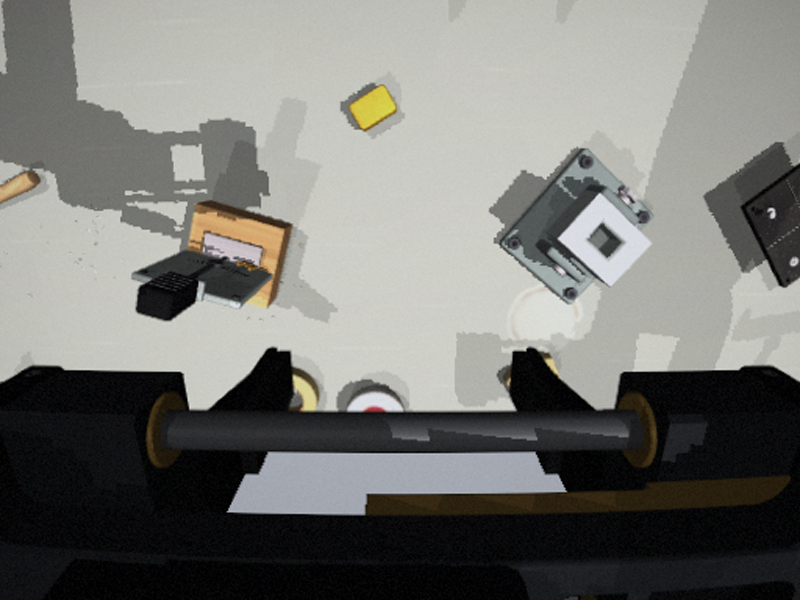

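The wrist view shows the rocker top as a white square at about (603,238) with the socket at (605,240), and the base x axis at about -43°. The gauge grip is at about (168,293) and the stand at (240,255), turned about -12°.

```bash
python3 - <<'E'
from h import *
import json
P=json.load(open("w1.json")); a=cv2.imread("pics/w1.png")
k=.64
g=a.min(2).astype(int); roi=np.zeros_like(g,np.uint8); roi[int(175*k):int(300*k),int(535*k):int(665*k)]=1
for th in (205,215,225):
    m=((g>th)&(roi>0)).astype(np.uint8)
    n,l,st,_=cv2.connectedComponentsWithStats(m); j=1+np.argmax(st[1:,4]); 
    c=max(cv2.findContours((l==j).astype(np.uint8),0,cv2.CHAIN_APPROX_NONE)[0],key=cv2.contourArea)
    w=np.array([plane("wrist",p[0][0],p[0][1],.072,P)[:2] for p in c],np.float32)*1000
    print(th,st[j].tolist(),cv2.minAreaRect(w))
# socket hole
d=((g<170)).astype(np.uint8); n,l,st,_=cv2.connectedComponentsWithStats(d)
j=l[int(240*k),int(602*k)]; print("hole",st[j].tolist())
c=max(cv2.findContours((l==j).astype(np.uint8),0,cv2.CHAIN_APPROX_NONE)[0],key=cv2.contourArea)
w=np.array([plane("wrist",p[0][0],p[0][1],.072,P)[:2] for p in c],np.float32)*1000; print(cv2.minAreaRect(w))
# gauge
A=plane("scene",310,206,.13);B=plane("scene",349,225,.13);D=A-B
print("dial top",A,B,np.linalg.norm(D),np.degrees(np.arctan2(D[1],D[0]))-90,(A+B)/2)
A=plane("wrist",133*k,274*k,.13,P);B=plane("wrist",272*k,280*k,.13,P);print("w",A,B)
s=cv2.inRange(cv2.cvtColor(a,cv2.COLOR_BGR2HSV),(8,90,60),(22,255,255)); s[:, 200:]=0; s[:120]=0; s[200:]=0
n,l,st,_=cv2.connectedComponentsWithStats(s); j=1+np.argmax(st[1:,4]); print(st[j].tolist())
w=np.array([plane("wrist",x,y,.034,P)[:2] for y,x in np.argwhere(l==j)],np.float32)*1000; print("stand",cv2.minAreaRect(w))
bl=((a.max(2)<45)).astype(np.uint8); bl[:int(262*k)]=0; bl[int(325*k):]=0; bl[:,:int(130*k)]=0; bl[:,int(205*k):]=0
n,l,st,_=cv2.connectedComponentsWithStats(bl); j=1+np.argmax(st[1:,4]); print("grip px",st[j].tolist())
w=np.array([plane("wrist",x,y,.177,P)[:2] for y,x in np.argwhere(l==j)],np.float32)*1000; print(cv2.minAreaRect(w), w.min(0),w.max(0))
E
```

```text
205 [358, 124, 59, 59, 1355] ((524.1109008789062, 182.76138305664062), (65.33718872070312, 48.750389099121094), 50.89548110961914)
215 [358, 125, 56, 57, 927] ((523.771240234375, 182.07870483398438), (63.918880462646484, 48.334110260009766), 50.79644775390625)Traceback (most recent call last):
  File "<stdin>", line 8, in <module>
    return _wrapfunc(a, 'argmax', axis=axis, out=out, **kwds)
    return bound(*args, **kwds)
ValueError: attempt to get argmax of an empty sequence
```

```bash
python3 - <<'E'
from h import *
import json
P=json.load(open("w1.json")); a=cv2.imread("pics/w1.png")
k=.64
g=a.min(2).astype(int)
m=(g>195).astype(np.uint8); m[:,:342]=0;m[:112]=0;m[192:]=0;m[:,426:]=0
cs,h=cv2.findContours(m,cv2.RETR_CCOMP,cv2.CHAIN_APPROX_NONE)
for c in cs:
    if cv2.contourArea(c)>80:
        w=np.array([plane("wrist",p[0][0],p[0][1],.072,P)[:2] for p in c],np.float32)*1000; print("top/hole",cv2.minAreaRect(w))
A=plane("scene",310,206,.13);B=plane("scene",349,225,.13);D=A-B
print("dial top",A,B,np.linalg.norm(D),np.degrees(np.arctan2(D[1],D[0]))-90,(A+B)/2)
A=plane("wrist",133*k,274*k,.13,P);B=plane("wrist",272*k,280*k,.13,P);print("w",A,B)
s=cv2.inRange(cv2.cvtColor(a,cv2.COLOR_BGR2HSV),(5,80,60),(25,255,255)); s[:, 200:]=0; s[:120]=0; s[200:]=0
n,l,st,_=cv2.connectedComponentsWithStats(s); j=1+np.argmax(st[1:,4]); print(st[j].tolist())
w=np.array([plane("wrist",x,y,.034,P)[:2] for y,x in np.argwhere(l==j)],np.float32)*1000; print("stand",cv2.minAreaRect(w))
bl=((a.max(2)<55)).astype(np.uint8); bl[:int(262*k)]=0; bl[int(325*k):]=0; bl[:,:int(130*k)]=0; bl[:,int(205*k):]=0
n,l,st,_=cv2.connectedComponentsWithStats(bl); j=1+np.argmax(st[1:,4]); print("grip px",st[j].tolist())
w=np.array([plane("wrist",x,y,.177,P)[:2] for y,x in np.argwhere(l==j)],np.float32)*1000; print(cv2.minAreaRect(w), w.min(0),w.max(0))
E
```

```text
top/hole ((570.9050903320312, 131.98114013671875), (28.80612564086914, 13.846553802490234), 51.604610443115234)
top/hole ((524.2194213867188, 182.6014862060547), (65.58343505859375, 49.315242767333984), 50.38482666015625)
top/hole ((523.8145141601562, 182.4903106689453), (31.85546875, 23.60361671447754), 51.07505416870117)
dial top [ 0.56104664 -0.10996394  0.13      ] [ 0.53338278 -0.19439906  0.13      ] 0.08885143789592083 -18.14057672910475 [ 0.54721471 -0.1521815   0.13      ]
w [ 0.53747364 -0.18696009  0.13      ] [ 0.54259305 -0.08315255  0.13      ]
[120, 130, 67, 66, 1568]
stand ((543.3967895507812, -144.85342407226562), (89.74696350097656, 83.63995361328125), 73.12242889404297)
grip px [87, 167, 44, 38, 1024]
((536.2145385742188, -133.48794555664062), (26.925546646118164, 57.74654006958008), 33.567630767822266) [ 517.6653  -159.54254] [ 555.4844  -111.03968]
```

Call:
jog_arm(
  commands=[
    [0.002,-0.05,0,0,0,-0.1],
    [0.004,-0.1,0,0,0,-0.2],
    [0.006,-0.15,-0.03,0,0,-0.29],
    [0.006,-0.16,-0.06,0,0,-0.29],
    [0.006,-0.16,-0.06,0,0,-0.29],
    [0.006,-0.16,-0.06,0,0,-0.29],
  ],
)

```text
time_s: 2.2
eef_pos: [0.5465, -0.1496, 0.2423]
eef_rot: [3.141, 0.001, 2.85]
force: [-0.4, 0.6, 1.2]
finger_gap: 0.0873
grip_force: 0.0
```

```bash
python3 - <<'E'
from h import *
import json
P=imaging.camera_params("wrist"); a=imaging.camera("wrist"); cv2.imwrite("pics/w2.png",a)
P={k:(np.array(v).tolist()) for k,v in P.items() if k in("fx","fy","cx","cy","k1","extrinsics")}
json.dump(P,open("w2.json","w")); s=sensors.get_state(); print(s["eef_pos"],s["eef_rot"])
print(proj("wrist",[.546,-.15,.177],P))
cv2.imwrite("pics/w2b.png",cv2.resize(a,(800,600),interpolation=cv2.INTER_CUBIC))
E
```

```text
[ 0.54690211 -0.14950059  0.24293142] [-3.14157752e+00  2.25070813e-03  2.85095912e+00]
[255.45371224 210.13115165]
```

View pics/w2b.png

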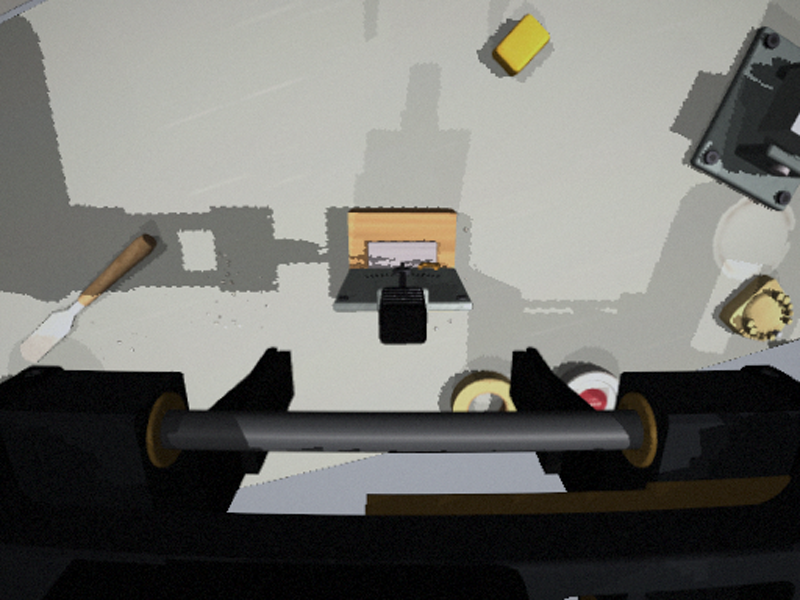

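The grip sits centred between the fingers at (403,325), with the dial square to the tool. Descending and grasping.

Call:
jog_arm(
  commands=[
    [-0.001,0.002,-0.03,0,0,0],
    [-0.001,0.002,-0.06,0,0,0],
    [-0.001,0.002,-0.082,0,0,0],
    [-0.001,0.002,-0.082,0,0,0],
    [-0.001,0.002,-0.082,0,0,0],
  ],
)

```text
time_s: 2.88
eef_pos: [0.5462, -0.1479, 0.1613]
eef_rot: [-3.141, 0.003, 2.852]
force: [-1.1, 0.6, -0.3]
finger_gap: 0.0869
grip_force: 0.0
```

Call:
jog_arm(
  commands=[
    [0,0,0,0,0,0],
    [0,0,0,0,0,0],
    [0,0,0,0,0,0],
    [0,0,0,0,0,0],
    [0,0,0,0,0,0],
    [0,0,0,0,0,0],
  ],
  hand=0.01,
  newtons=45,
)

```text
time_s: 3.62
eef_pos: [0.545, -0.148, 0.1592]
eef_rot: [3.142, -0.0, 2.851]
force: [-0.0, -0.2, -0.1]
finger_gap: 0.035
grip_force: 0.0
```

Call:
jog_arm(
  commands=[
    [0,0,0,0,0,0],
    [0,0,0,0,0,0],
    [0,0,0,0,0,0],
    [0,0,0,0,0,0],
  ],
)

```text
time_s: 4.12
eef_pos: [0.5449, -0.148, 0.1592]
eef_rot: [-3.142, -0.0, 2.851]
force: [-0.2, -0.8, -0.3]
finger_gap: 0.0238
grip_force: 45.0
```

Call:
jog_arm(
  commands=[
    [0,0,0.02,0,0,0],
    [0,0,0.04,0,0,0],
    [0,0,0.07,0,0,0],
    [0,0,0.1,0,0,0],
    [0,0.05,0.11,0,0,-0.05],
    [-0.004,0.1,0.11,0,0,-0.12],
    [-0.01,0.15,0.11,0,0,-0.2],
    [-0.014,0.2,0.11,0,0,-0.27],
    [-0.018,0.25,0.11,0,0,-0.34],
    [-0.02,0.29,0.11,0,0,-0.395],
  ],
)

```text
time_s: 5.38
eef_pos: [0.5249, 0.1441, 0.2714]
eef_rot: [3.14, 0.002, 2.455]
force: [0.8, -0.3, -3.1]
finger_gap: 0.0239
grip_force: 45.0
```

Call:
jog_arm(
  commands=[
    [-0.001,0.04,0,0,0,0],
    [-0.001,0.04,0,0,0,0],
    [-0.001,0.04,0,0,0,0],
    [-0.001,0.04,0,0,0,0],
    [-0.001,0.04,0,0,0,0],
    [-0.001,0.04,0,0,0,0],
    [-0.001,0.04,0,0,0,0],
    [-0.001,0.04,0,0,0,0],
    [-0.001,0.04,0,0,0,0],
  ],
)

```text
time_s: 6.5
eef_pos: [0.524, 0.182, 0.2692]
eef_rot: [-3.142, -0.0, 2.456]
force: [0.7, 1.0, -3.2]
finger_gap: 0.0236
grip_force: 45.0
```

```bash
python3 - <<'E'
from h import *
import json
s=sensors.get_state(); print(s["eef_pos"],s["eef_rot"],s["finger_gap"],s["force"])
for n in("wrist","scene","side"):
    P=imaging.camera_params(n); a=imaging.camera(n); cv2.imwrite(f"pics/{n}3.png",a)
    P={k:(np.array(v).tolist()) for k,v in P.items() if k in("fx","fy","cx","cy","k1","extrinsics")}
    json.dump(P,open(f"{n}3.json","w"))
    if n=="wrist": W=a
    if n=="scene": S=a
    if n=="side": D=a
# gauge-frame TCP-based projection
o=np.zeros((600,800,3),np.uint8)
o[:340,:480]=cv2.resize(W[120:262,155:355],(480,340),interpolation=cv2.INTER_CUBIC)
u,v=proj("scene",[.524,.1825,.18]).astype(int); print(u,v)
o[:600,480:800]=cv2.resize(S[max(0,v-60):max(0,v-60)+150,u-40:u+40],(320,600),interpolation=cv2.INTER_CUBIC)
u,v=proj("side",[.524,.1825,.15]).astype(int); print(u,v)
o[340:600,:260]=cv2.resize(D[v-50:v+50,u-50:u+50],(260,260),interpolation=cv2.INTER_CUBIC)
cv2.imwrite("pics/c3.png",o)
E
```

```text
[0.5239925  0.18198762 0.26921037] [-3.14152463e+00 -6.68895544e-06  2.45582687e+00] 0.023628816115298084 [ 0.65354939  0.99178984 -3.24457807]
171 160
225 144
```

View pics/c3.png

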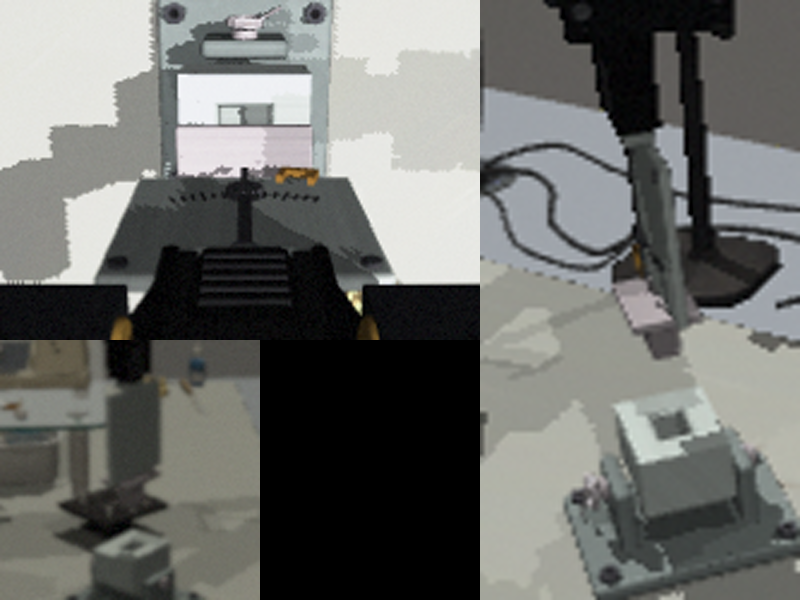

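The wrist view shows the gauge square over the block. Needle tip is at (245,170), fork gap at about (298,178), collar mid column 244, block mid column 244, and the socket's near edge at row 104.

```bash
python3 - <<'E'
from h import *
import json
P=json.load(open("wrist3.json")); S=json.load(open("scene3.json")); D=json.load(open("side3.json"))
c=np.array([.524,.1825]); y=np.radians(-39.3); ex=np.array([np.cos(y),np.sin(y)]); ey=np.array([-ex[1],ex[0]])
def p(x,yy,z,cc=c): return np.r_[cc+ex*x+ey*yy,z]
for n,q in (("hole near",p(-9,0,72)),):pass
for n,x,yy,z in (("top edge",-.025,0,.072),("hole L",-.009,-.013,.072),("hole R",-.009,.013,.072),("topL",-.025,-.033,.072),("topR",-.025,.033,.072)):
    u,v=proj("wrist",p(x,yy,z),P); print(n,"crop",round((u-155)*2.4),round((v-120)*2.4))
t=np.array([.524,.182]);z0=.269-.15
for n,x,yy,z in (("collar L",-.018,-.027,z0+.031),("collar R",-.018,.027,z0+.031),("tip",-.008,0,z0+.042),("dialtopL",-.003,-.042,z0+.121)):
    u,v=proj("wrist",p(x,yy,z,t),P); print(n,"crop",round((u-155)*2.4),round((v-120)*2.4))
for n,x,yy in (("foot --",-.008,-.012),("foot +-",.008,-.012),("foot -+",-.008,.012)):
    u,v=proj("scene",p(x,yy,z0,t),S); print(n,"scene crop",round((u-131)*4+480),round((v-100)*4))
for n,x,yy in (("top --",-.025,-.033),("top +-",.025,-.033),("top -+",-.025,.033),("top ++",.025,.033)):
    u,v=proj("scene",p(x,yy,.072),S); print(n,"scene crop",round((u-131)*4+480),round((v-100)*4))
E
```

```text
top edge crop 244 73
hole L crop 218 105
hole R crop 270 105
topL crop 177 73
topR crop 310 73
collar L crop 173 125
collar R crop 312 125
tip crop 243 157
dialtopL crop 88 256
foot -- scene crop 648 357
foot +- scene crop 678 351
foot -+ scene crop 638 337
top -- scene crop 635 459
top +- scene crop 727 438
top -+ scene crop 609 399
top ++ scene crop 696 380
```

Predictions match the picture to within a pixel. Descending to just inside the mouth.

Call:
jog_arm(
  commands=[
    [0,0,-0.02,0,0,0],
    [0,0,-0.038,0,0,0],
    [0,0,-0.043,0,0,0],
    [0,0,-0.046,0,0,0],
    [0,0,-0.049,0,0,0],
    [0,0,-0.052,0,0,0],
    [0,0,-0.052,0,0,0],
    [0,0,-0.052,0,0,0],
  ],
)

```text
time_s: 7.65
eef_pos: [0.5241, 0.182, 0.2175]
eef_rot: [3.141, 0.0, 2.456]
force: [-0.5, -0.3, -1.9]
finger_gap: 0.0241
grip_force: 45.0
```

Call:
jog_arm(
  commands=[
    [0,0,-0.004,0,0,0],
    [0,0,-0.008,0,0,0],
    [0,0,-0.012,0,0,0],
    [0,0,-0.016,0,0,0],
    [0,0,-0.019,0,0,0],
    [0,0,-0.021,0,0,0],
    [0,0,-0.021,0,0,0],
    [0,0,-0.021,0,0,0],
  ],
)

```text
time_s: 8.65
eef_pos: [0.5243, 0.1821, 0.197]
eef_rot: [3.141, 0.001, 2.456]
force: [-2.1, -0.7, 2.9]
finger_gap: 0.0236
grip_force: 45.0
```

Call:
jog_arm(
  commands=[
    [0,0,-0.001,0,0,0],
    [0,0,-0.002,0,0,0],
    [0,0,-0.002,0,0,0],
    [0,0,-0.002,0,0,0],
  ],
)

```text
time_s: 9.15
eef_pos: [0.5247, 0.1822, 0.197]
eef_rot: [3.14, 0.002, 2.456]
force: [-4.9, -0.0, 14.3]
finger_gap: 0.0236
grip_force: 45.0
```

Seated (z 0.197, 14 N down). Rocking towards gauge +y about the hinge axis.

Call:
jog_arm(
  commands=[
    [0.003,0.0036,-0.0001,-0.023,0.019,0],
    [0.006,0.0073,-0.0003,-0.046,0.038,0],
    [0.009,0.0109,-0.0006,-0.07,0.057,0],
    [0.0119,0.0145,-0.0011,-0.093,0.076,0],
    [0.0149,0.0182,-0.0018,-0.116,0.095,0],
    [0.0178,0.0218,-0.0025,-0.139,0.114,0],
    [0.0207,0.0254,-0.0034,-0.163,0.133,0],
    [0.0236,0.0289,-0.0045,-0.186,0.152,0],
    [0.0236,0.0289,-0.0045,-0.186,0.152,0],
    [0.0236,0.0289,-0.0045,-0.186,0.152,0],
  ],
)

```text
time_s: 10.4
eef_pos: [0.5483, 0.2111, 0.1923]
eef_rot: [-2.903, 0.002, 2.456]
force: [-3.3, -0.8, 12.9]
finger_gap: 0.0238
grip_force: 45.0
```

Call:
jog_arm(
  commands=[
    [0,0,0,0,0,0],
    [0,0,0,0,0,0],
    [0,0,0,0,0,0],
    [0,0,0,0,0,0],
    [0,0,0,0,0,0],
    [0,0,0,0,0,0],
    [0,0,0,0,0,0],
    [0,0,0,0,0,0],
    [0,0,0,0,0,0],
    [0,0,0,0,0,0],
  ],
)

```text
time_s: 11.65
eef_pos: [0.5483, 0.211, 0.1924]
eef_rot: [-2.903, 0.002, 2.456]
force: [-2.8, 0.4, 11.8]
finger_gap: 0.024
grip_force: 45.0
```

```bash
cat > look.py <<'E'
from h import *
import sys
s=sensors.get_state(); print(s["time_s"],s["eef_pos"],s["eef_rot"],s["force"],s["torque"])
t=sys.argv[1]; W=imaging.camera("wrist"); S=imaging.camera("scene"); cv2.imwrite(f"pics/wrist{t}.png",W)
o=np.zeros((600,800,3),np.uint8)
o[:420,:560]=cv2.resize(W[140:245,185:325],(560,420),interpolation=cv2.INTER_CUBIC)
u,v=proj("scene",[.53,.19,.12]).astype(int)
o[:400,560:]=cv2.resize(S[v-50:v+50,u-30:u+30],(240,400),interpolation=cv2.INTER_CUBIC)
cv2.imwrite(f"pics/c{t}.png",o)
E
python3 look.py 4
```

```text
11.65 [0.54828898 0.21101188 0.19236311] [-2.90288897e+00  1.79357154e-03  2.45577970e+00] [-2.8163546   0.35800581 11.75536532] [-0.41404094  1.01930722 -0.07145824]
```

View pics/c4.png

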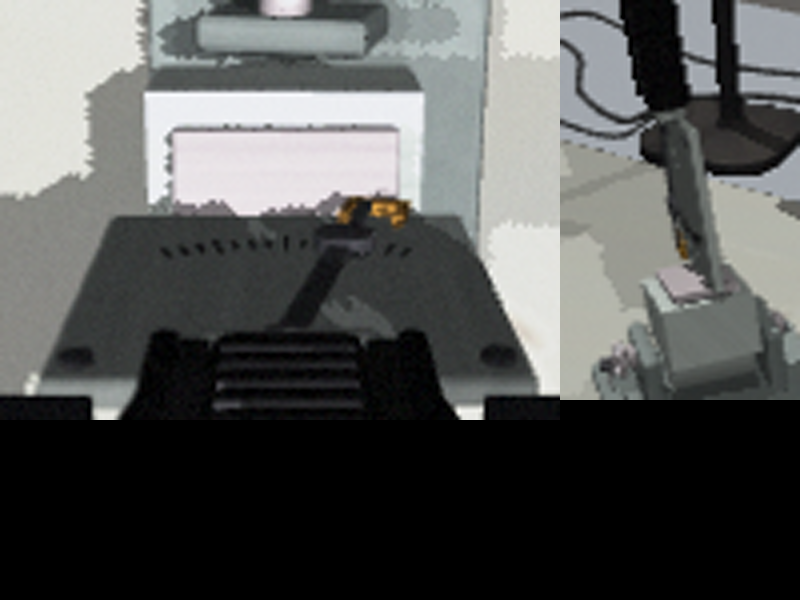

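The collar is flush in the socket top at (285,170). The needle tip is at about column 365 and the fork spans 340–411 (middle about 375), so it needs about 0.03 rad more.

Call:
jog_arm(
  commands=[
    [0.0016,0.0018,-0.0006,-0.012,0.01,0],
    [0.0031,0.0037,-0.0013,-0.025,0.02,0],
    [0.0031,0.0037,-0.0013,-0.025,0.02,0],
    [0.0031,0.0037,-0.0013,-0.025,0.02,0],
    [0.0031,0.0037,-0.0013,-0.025,0.02,0],
    [0.0031,0.0037,-0.0013,-0.025,0.02,0],
    [0.0031,0.0037,-0.0013,-0.025,0.02,0],
    [0.0031,0.0037,-0.0013,-0.025,0.02,0],
    [0.0031,0.0037,-0.0013,-0.025,0.02,0],
    [0.0031,0.0037,-0.0013,-0.025,0.02,0],
  ],
)

```text
time_s: 13.0
eef_pos: [0.5513, 0.2147, 0.1911]
eef_rot: [-2.871, 0.002, 2.456]
force: [-2.9, 0.2, 13.0]
finger_gap: 0.0237
grip_force: 45.0
```

Call:
jog_arm(
  commands=[
    [0,0,0,0,0,0],
    [0,0,0,0,0,0],
    [0,0,0,0,0,0],
    [0,0,0,0,0,0],
    [0,0,0,0,0,0],
    [0,0,0,0,0,0],
    [0,0,0,0,0,0],
  ],
)

```text
time_s: 13.88
eef_pos: [0.5514, 0.2147, 0.1912]
eef_rot: [-2.871, 0.002, 2.456]
force: [-3.3, -1.2, 13.1]
finger_gap: 0.0238
grip_force: 45.0
```

```bash
cat >> look.py <<'E'
o[:]=0; o[:600,:800]=cv2.resize(W[170:215,250:310],(800,600),interpolation=cv2.INTER_CUBIC); cv2.imwrite(f"pics/z{t}.png",o)
for w in (cv2.imread("pics/wrist4.png"),W):
    m=cv2.inRange(cv2.cvtColor(w,cv2.COLOR_BGR2HSV),(10,120,60),(25,255,255)); m[:180]=0;m[200:]=0;m[:,:250]=0;m[:,310:]=0
    for y in range(184,200):
        x=np.flatnonzero(m[y]); 
        if len(x): print(y,x.tolist(), "dark",(np.flatnonzero(w[y,255:300].max(1)<75)+255).tolist()[:0])
    print()
E
python3 look.py 5
```

```text
13.875 [0.55135774 0.21472093 0.19116755] [-2.87083218e+00  2.10688729e-03  2.45579354e+00] [-3.3432369 -1.1765576 13.0708309] [-0.45104666  1.07525039 -0.13699858]
190 [273, 278, 279, 280, 281, 282, 283, 284] dark []
191 [273, 278, 279, 280, 281, 282, 283, 284, 285] dark []
192 [271, 272, 278, 279, 280, 281, 282, 283, 284, 285] dark []
193 [270, 271, 272, 277, 278, 279, 280, 281, 282, 283, 284, 285] dark []
194 [270, 271, 272, 283, 284, 285, 286] dark []
195 [270, 271, 283, 284, 285] dark []
196 [283, 284, 285] dark []

189 [274, 275] dark []
190 [272, 274, 275, 276, 280, 281, 282, 283, 284, 285, 286] dark []
191 [271, 272, 274, 275, 281, 282, 283, 284, 285, 286] dark []
192 [270, 271, 272, 274, 275, 281, 282, 283, 284, 285, 286] dark []
193 [270, 271, 272, 280, 281, 282, 283, 284, 285, 286] dark []
194 [270, 271, 272, 283, 284, 285, 286] dark []
195 [270, 271, 272, 283, 284, 285, 286] dark []
196 [283, 284, 285] dark []
```

View pics/z5.png

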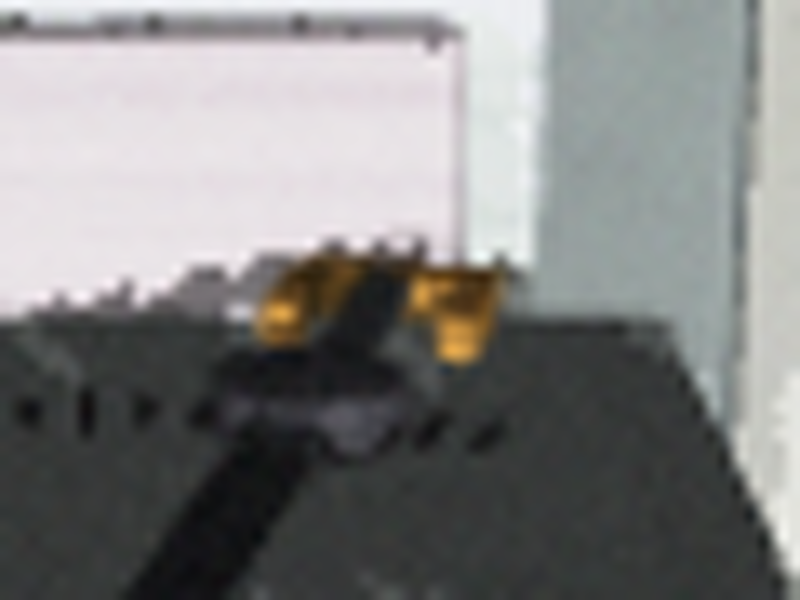

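The needle passes between the two prongs. Prong ends are at (283,330) and (462,345), and the needle sits slightly left of the middle. I'll check this from the pixel rows.

```bash
python3 - <<'E'
import cv2,numpy as np
w=cv2.imread("pics/wrist5.png").astype(int)
print("     ",*range(262,292))
for y in list(range(188,198))+[204,207,210,213]: print(y,w[y,262:292,2].tolist())
E
```

```text
262 263 264 265 266 267 268 269 270 271 272 273 274 275 276 277 278 279 280 281 282 283 284 285 286 287 288 289 290 291
188 [232, 233, 234, 233, 234, 233, 234, 228, 226, 226, 227, 227, 137, 119, 215, 205, 113, 190, 201, 110, 204, 211, 175, 221, 225, 217, 222, 227, 160, 150]
189 [233, 233, 228, 228, 227, 233, 228, 143, 121, 120, 139, 93, 86, 92, 95, 80, 81, 82, 83, 86, 191, 196, 140, 205, 212, 119, 203, 215, 157, 148]
190 [232, 227, 143, 114, 118, 213, 142, 116, 113, 88, 60, 52, 61, 95, 90, 47, 36, 49, 61, 95, 93, 93, 80, 76, 80, 92, 94, 144, 150, 151]
191 [226, 145, 121, 117, 121, 122, 119, 118, 102, 76, 79, 55, 77, 81, 53, 31, 30, 27, 71, 183, 161, 152, 91, 80, 77, 116, 105, 120, 147, 150]
192 [115, 116, 117, 116, 115, 136, 134, 124, 131, 117, 93, 55, 76, 64, 32, 27, 26, 32, 83, 196, 137, 88, 76, 76, 101, 113, 121, 127, 145, 147]
193 [78, 76, 95, 98, 99, 180, 189, 162, 207, 213, 108, 57, 72, 44, 29, 31, 31, 39, 91, 110, 117, 120, 102, 96, 111, 84, 93, 100, 113, 118]
194 [53, 53, 55, 54, 54, 78, 81, 143, 127, 121, 82, 68, 51, 31, 28, 25, 31, 52, 73, 68, 103, 182, 188, 156, 117, 65, 5
[... 196 characters left out ...]
 27, 21, 21, 29, 53, 72, 76, 76, 90, 200, 214, 159, 69, 57, 53, 57, 53, 55]
197 [54, 54, 53, 44, 32, 27, 26, 21, 25, 24, 21, 31, 29, 29, 25, 25, 26, 38, 58, 72, 77, 60, 88, 63, 53, 57, 57, 51, 52, 57]
204 [55, 52, 55, 52, 44, 20, 11, 17, 21, 22, 21, 34, 37, 33, 42, 46, 50, 54, 55, 57, 56, 55, 52, 55, 56, 57, 55, 55, 53, 57]
207 [56, 51, 27, 19, 14, 19, 18, 22, 21, 26, 50, 54, 51, 58, 54, 48, 55, 51, 55, 56, 52, 53, 55, 54, 54, 54, 51, 57, 55, 57]
210 [27, 23, 17, 21, 22, 14, 18, 14, 50, 53, 53, 54, 55, 56, 55, 54, 58, 58, 51, 51, 56, 56, 51, 53, 56, 55, 51, 56, 57, 52]
213 [20, 15, 15, 17, 17, 23, 46, 54, 57, 52, 56, 53, 52, 55, 57, 72, 62, 57, 54, 54, 54, 56, 51, 50, 50, 51, 53, 50, 50, 54]
```

The needle is about 1 px (1 mm) short of centre. Nudging 0.014 rad further.

Call:
jog_arm(
  commands=[
    [0.0007,0.0008,-0.0003,-0.006,0.005,0],
    [0.0013,0.0016,-0.0006,-0.011,0.009,0],
    [0.0013,0.0016,-0.0006,-0.011,0.009,0],
    [0.0013,0.0016,-0.0006,-0.011,0.009,0],
    [0.0013,0.0016,-0.0006,-0.011,0.009,0],
    [0.0013,0.0016,-0.0006,-0.011,0.009,0],
    [0.0013,0.0016,-0.0006,-0.011,0.009,0],
    [0.0013,0.0016,-0.0006,-0.011,0.009,0],
    [0.0013,0.0016,-0.0006,-0.011,0.009,0],
    [0.0013,0.0016,-0.0006,-0.011,0.009,0],
  ],
)

```text
time_s: 15.22
eef_pos: [0.5527, 0.2163, 0.1906]
eef_rot: [-2.857, 0.002, 2.456]
force: [-3.5, 0.3, 12.9]
finger_gap: 0.0239
grip_force: 45.0
```

Call:
jog_arm(
  commands=[
    [0,0,0,0,0,0],
    [0,0,0,0,0,0],
    [0,0,0,0,0,0],
    [0,0,0,0,0,0],
    [0,0,0,0,0,0],
    [0,0,0,0,0,0],
    [0,0,0,0,0,0],
    [0,0,0,0,0,0],
    [0,0,0,0,0,0],
    [0,0,0,0,0,0],
  ],
)

```text
time_s: 16.48
eef_pos: [0.5526, 0.2163, 0.1906]
eef_rot: [-2.857, 0.002, 2.456]
force: [-2.8, 0.2, 12.7]
finger_gap: 0.0233
grip_force: 45.0
```

```bash
python3 look.py 6 | head -3; python3 - <<'E'
import cv2,numpy as np
w=cv2.imread("pics/wrist6.png").astype(int)
for y in range(190,198): print(y,w[y,266:292,2].tolist())
E
```

```text
16.475 [0.55264243 0.21630435 0.19060178] [-2.85656905e+00  2.13223328e-03  2.45572327e+00] [-2.76509095  0.18162097 12.7212116 ] [-0.45811206  1.054983   -0.11768924]
190 [273, 278, 279, 280, 281, 282, 283, 284] dark []
191 [273, 278, 279, 280, 281, 282, 283, 284, 285] dark []
190 [213, 144, 116, 114, 115, 89, 74, 78, 101, 98, 78, 68, 41, 33, 48, 57, 90, 90, 85, 78, 82, 94, 207, 112, 144, 150]
191 [116, 121, 119, 117, 103, 78, 56, 91, 87, 83, 80, 65, 31, 29, 28, 73, 162, 160, 107, 78, 77, 110, 100, 105, 148, 151]
192 [118, 117, 116, 119, 135, 95, 58, 49, 77, 92, 83, 38, 29, 30, 35, 59, 197, 163, 90, 77, 99, 113, 119, 110, 144, 145]
193 [97, 100, 100, 145, 206, 142, 78, 54, 70, 134, 74, 37, 25, 32, 41, 89, 115, 116, 103, 96, 107, 95, 98, 100, 115, 121]
194 [57, 56, 58, 78, 123, 124, 77, 74, 77, 54, 29, 24, 26, 33, 49, 80, 112, 181, 191, 158, 111, 65, 55, 53, 54, 55]
195 [53, 55, 53, 78, 113, 114, 79, 70, 60, 34, 27, 28, 32, 46, 56, 55, 110, 190, 199, 162, 83, 57, 53, 55, 56, 54]
196 [50, 52, 36, 39, 35, 23, 25, 26, 25, 24, 36, 25, 33, 44, 68, 79, 106, 204, 214, 167, 74, 55, 54, 57, 56, 55]
197 [48, 31, 32, 26, 20, 24, 29, 26, 30, 31, 27, 24, 26, 24, 37, 70, 54, 75, 105, 82, 59, 54, 56, 56, 53, 56]
```

View pics/z6.png

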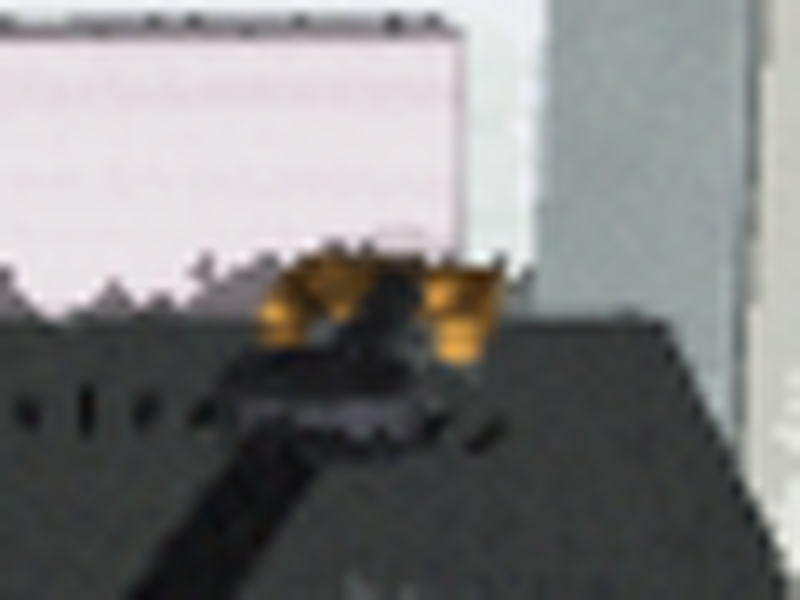

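The needle is now centred between the prongs: needle at column ~277.2, prong midpoint 277.2. The collar is still flush, the arm is holding steady and all is at rest. Handing in.

```bash
python3 -c "
from plant import ticket; print(ticket.hand_in())"
```

```text
the job is handed in; nothing more can be done
None
```

The gauge is plugged home in the rocker with its collar flush and tilted about 0.285 rad; its pointer rests mid-gap in the fork, and I handed the job in at about 16.5 s with the arm still holding it there.

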